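# Hold a carving blank against the wind-up stop

## Robot

A 6-joint arm with a two-finger parallel gripper is mounted at the origin on the work surface. World frame = base frame: x ahead of the robot, y to its left, z up, the work surface at z = 0. Lengths are in m, angles in rad, forces in N, time in s.
With the tool pointing down it reaches from about 0.25 to 0.775 m from the base axis. Payload 4 kg.
Tool frame: the origin (TCP) lies at the very end of the fingers, on their centre line; the grasp point (between the pads) lies hold_point_z behind it (hold_point_z is the distance from the TCP to the grasp point, in m); z points along the fingers, y is the direction in which the jaws open and shut (so a half turn about z gives the same grasp; the last joint's range is limited). The gripper opens to 94 mm and grips with 3 to 60 N. Pads are 16 mm wide; open, the fingers measure 119 mm over their backs; the gripper's body (75 mm by 177 mm) begins 78 mm behind the grasp point.
Start: joints at [1.057, 0.087, 1.371, -0, 1.684, -0.103], TCP at [0.22, 0.504, 0.206] pointing down, gripper open.
Joint ranges: [-3.1, 3.1], [-0.76, 2.03], [0.27, 2.55], [-1.08, 4.22], [0.17, 2.65], [-2.57, 2.57]. Speed limits (rad/s): [2.79, 2.79, 3.14, 3.14, 3.14, 3.14].

## Interface

Orientations are given as [roll, pitch, yaw] about the fixed x, y, z axes, in that order (R = Rz(yaw) Ry(pitch) Rx(roll)).
In Python, from bench import * gives the robot as it stands.
- The arm moves only by the tool step_arm, never from a script. Its argument "increments" is text: rows parted by semicolons, each of 6 numbers parted by spaces: the shift along the tool's x, y, z in cm, then the turn, a rotation vector about the tool's x, y, z in rad. A call has 1 to 5 rows; each row shifts and turns the commanded pose from where the row before left it, along the tool's axes as they then stand; what a row does not reach is not made up. A row lasts 1/10 s, in which the tool goes at most 50 mm and 8.59 degrees, less where a joint would pass 70% of its speed; a pose out of reach is approached as far as the arm can. A call is refused whole if a number of a shift passes 5 or a number of a turn 0.15, either way. A call with a gripper value outside its range is refused whole. "claw" is the gripper's target within -1 to 1 (shut at 1, half-way at 0, fully open at -1), set as the call begins (left out, the last holds). The fingers move at their own pace and stop on an object; the grip force is fixed at half the most. Time passes only in rows, so rows that do not move let the fingers close. It gives the time, the measured TCP pose, the force and the opening at its end, in the units of the state.
- get_obs(): the state, without advancing time (a new reading comes with each control period).
- snapshot(name): name is "side" or "top"; returns the picture (400x640x3 uint8, red, green, blue); there is no depth.
- calibration(name): a dict with "camera_matrix" (3x3 intrinsics, pixels), "eye" and "orientation" of the camera in the world. Camera axes: x right, y up, looking along -z (the intrinsics and any distortion apply to the point x, -y, -z); pixel columns grow to the right and rows downward; lengths in m; the calibration is good to about 2 mm. A picture is of the moment at which its call begins. calibration takes no time and is no camera call.
- close_job(): hands the job in, once; it reports no verdict.
The state is a dict: "time": time; "joint_positions": joint angles; "qvel": joint speeds; "joint_torque": joint torques, N m; "tool_pos": TCP position; "ee_rot": TCP orientation; "wrist_force": force on the tool from outside, world axes, zero at the start; "wrist_torque": the same for the moment, N m; "width": finger opening in m.
Only numpy, scipy, OpenCV 4.12 (cv2) and the standard library are available. Lean on these libraries where they do the work, as an engineer would, in place of code of your own. Each camera call takes 0.05 s, during which the arm holds its last target. There are 200 camera calls.

## Task

Wind the jig's hand crank clockwise until it comes to its end and the stop stands fully up. Then bring the wooden carving blank end-on against the sprung stop plate, flat on the board, square to the plate and centred on it, and press so that the plate is pushed back about halfway of its travel (about 12 newtons). Keep that push steady for a few seconds and finish while still holding it, so I can screw the blank down; leave the other things on the bench where they are.

Things in the scene. Friction and masses are not known exactly. Their poses are not given: they have to be found in the camera images.
- jig: The holding jig, a brown wooden board 320 (x) by 380 (y) by 30 mm thick, fixed to the bench. Origin at the centre of its underside; its top is at z = 30 mm. Its +x points away from the robot towards the sprung stop: the blank is pressed along +x. The crank stands on its right part (-y), the stop and the blank on its left part (+y). It lies turned by up to 0.25 rad.
- crank_axis (a point): A point on the vertical axis of the hand crank, fixed to the jig at x = 0, y = -120 mm, 90 mm above the bench. The hub there is a dark steel post, 30 mm high above the board, and the flat crank arm lies on it, its top 69 mm above the bench (hub cap 72 mm).
- crank_knob (a point): Centre of the top of the crank's knob, 113 mm above the bench. The knob is an upright round wooden grip, 24 mm in diameter and 40 mm tall (from 73 to 113 mm above the bench), 50 mm from the crank axis. It spins freely on its pin, so the gripper can carry it round the circle without turning.
- crank (a joint): Angle of the crank in rad, growing clockwise seen from above. It ends against a hard limit at 12.57 rad (two turns); it starts somewhere from 0 to 2.5 rad. Turning it takes about 2 to 4 N at the knob, and it stays where it is left. 24 mm of stop height for 12.57 rad.
- stop_face (a point): Middle of the top edge of the stop plate's face; moves with the plate. Face looks to jig -x, square to it. Steel plate 80 mm wide (y), 10 thick, in a slot at jig x = 75, y = 70 mm (slot 67 x 88 mm, from 2 mm before the face): 1 mm under the board's top at crank 0, 23 mm above it at the crank's end. A steel carriage, same width and height, rises with it 34 to 60 mm behind the face.
- stop_plate (a joint): How far the stop plate has been pushed back against its spring along the jig's +x, in m: 0 (free) to 0.020 (end of travel). The spring is 1.2 N per mm without preload, so 0.010 is 12 N. The plate can be pushed back whatever the crank angle.
- blank: The carving blank, a loose plain rectangular block of pale wood, 150 mm long (its x) by 50 mm wide (y) by 32 mm high, about 130 g. It lies flat on the board in front of (on the jig's -x side of) the stop, turned up to 0.4 rad from the jig. Origin at the centre of its underside.
- knife: Bystander: a carving knife with a wooden handle, 140 mm long and 18 mm high, lying on the bench to the left (+y) of the jig. Origin under it, near the blade end of its handle.
- mallet: Bystander: a round wooden carver's mallet standing on its head, 88 mm in diameter and 225 mm tall, left (+y) of the jig. Origin at the centre of its underside.
- stone: Bystander: a grey sharpening stone, 180 by 65 by 24 mm, on the bench to the right (-y) of the jig. Origin at the centre of its underside.
- wax: Bystander: a small glass jar of wax with a lid, 64 mm in diameter and 60 mm tall, right (-y) of the jig. Origin at the centre of its underside.
Mind the look-alikes: they are no part of the job. Leave any black, blue or red look-alike of the blank alone.

How it is judged:
On the way, in this order (a step that is already met when the one before it is completed fails the run):
1. the crank is wound to its end, the stop fully up (value of joint crank above 12.1 rad), for 0.2 s.
2. the blank is pressed end-on against the stop plate with 7 to 17 N for 2 s (contact force between blank and stop_plate between 7 and 17 N and value of joint stop_plate between 0.005 and 0.015 m), for 2 s.
At the end, for the whole second after the job is handed in: Crank at its end (over 12.1 rad); blank still, flat on the board (4 mm, 0.06 rad), within 0.08 rad of the jig's x and 15 mm of the stop's middle sideways, pressing the plate with 7 to 17 N (5 to 15 mm back), after 2 s of that, still held there by the robot (all of step 2 and value of joint crank above 12.1 rad and angle between the x axis of blank and the x axis of jig, either way round below 0.08 rad and y of blank in the frame of stop_face between -0.015 and 0.015 m and z of blank in the frame of jig between 0.027 and 0.034 m and angle between blank's own z axis and vertical below 0.06 rad and linear speed of blank below 0.01 m/s); the arm keeps its last pose, push and grip.
It fails at once if the knife is moved more than 20 mm (distance of knife from where it was at the start of the episode above 0.02 m).
It fails at once if the mallet is moved more than 20 mm (distance of mallet from where it was at the start of the episode above 0.02 m).
It fails at once if the stone is moved more than 20 mm (distance of stone from where it was at the start of the episode above 0.02 m).
It fails at once if the wax jar is moved more than 20 mm (distance of wax from where it was at the start of the episode above 0.02 m).
It also fails if it takes over 72 s, if anything falls off the work surface, if the arm or the gripper's body presses on something with over 40 N, if the wrist force passes 120 N, or if a joint passes its speed limit or range.

## Working session

There is one attempt and no reset: what is moved stays moved. The work goes in short steps, Python scripts to look and compute and a tool call to move; the robot and the scene stay as the last step left them, time stands still between calls to the robot, and variables do not carry over. Pictures are saved under pics/ and viewed, about 8 in all and at most 12, crops included, and the job is handed in when it is done.

Besides the shell and the picture viewer there is one more tool, called as name(argument=value, ...) on one line, values as JSON. step_arm: Moves the arm, as the interface text tells. Its arguments: {"type":"object","properties":{"increments":{"type":"string"},"claw":{"type":"number"}},"required":["increments"]}

```bash
ls; mkdir -p pics
python3 - <<'E'
from bench import *
import cv2
for n in ("side","top"):
    im=snapshot(n); cv2.imwrite(f"pics/{n}0.png",im[:,:,::-1]); c=calibration(n); print(n,c)
o=get_obs(); print(o)
E
```

```text
pics
side {'camera_matrix': array([[499.16205716,   0.        , 327.09764047],
       [  0.        , 499.16205716, 207.29415921],
       [  0.        ,   0.        ,   1.        ]]), 'eye': array([-0.07992983, -0.98180268,  1.11535512]), 'orientation': array([ 0.8518726 , -0.01401509, -0.49960408])}
top {'camera_matrix': array([[366.04888365,   0.        , 319.89175951],
       [  0.        , 366.04888365, 195.07181094],
       [  0.        ,   0.        ,   1.        ]]), 'eye': array([0.38024862, 0.01383284, 1.04099611]), 'orientation': array([ 0.08969533, -0.03138442, -1.571503  ])}
{'time': 0.1, 'joint_positions': array([ 1.05688241e+00,  8.78729388e-02,  1.37204607e+00, -1.79262304e-05,
        1.68360550e+00, -1.03105330e-01]), 'qvel': array([-0.00052119, -0.00269728, -0.00345627, -0.00082259, -0.00094509,
        0.00046466]), 'joint_torque': array([ 2.82453570e-03, -3.41252840e+01, -3.03300011e+01,  7.21794111e-02,
        3.04558757e-02, -1.04024718e-04]), 'tool_pos': array([0.21941947, 0.5038152 , 0.20445462]), 'ee_rot': array([-3.13966922e+00, -1.81110401e-04,  2.73078190e+00]), 'wrist_force': array([-0.78136495,  0.05291884, -0.90786449]), 'wrist_torque': array([ 0.01307192,  0.06039343, -0.00549252]), 'width': 0.09391530759407293}
```

View pics/top0.png

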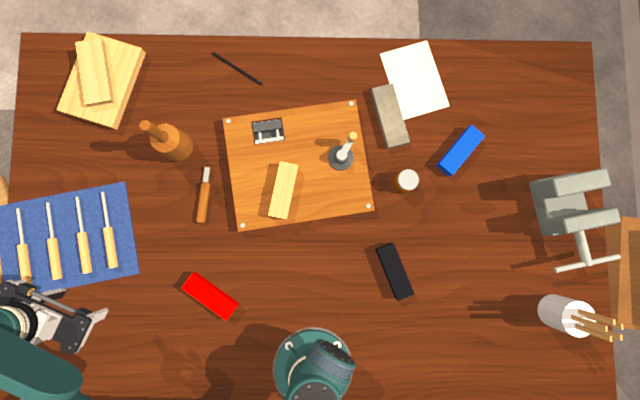

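View pics/side0.png

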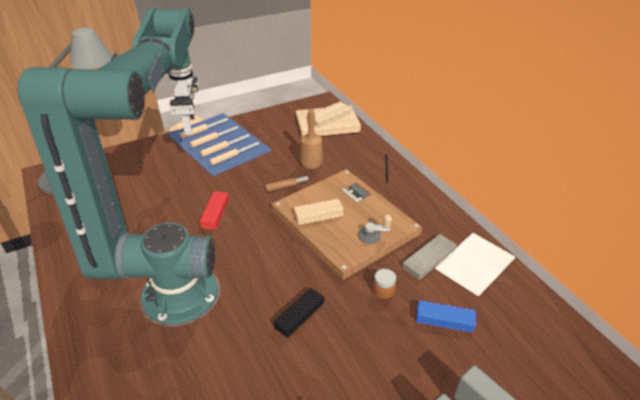

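Top view: the jig board spans about (222,118)–(355,100)–(374,210)–(238,231). Candidates for the blank:
- a pale block on the board at (283,190)
- a pale block on the pile at (95,70)
- black at (395,271), blue at (461,150) and red at (209,295)

Only the block at (283,190) is pale and lies flat on the board in front of the stop (268,131). The crank knob is near (352,136) with its hub at (340,157). I'll confirm this in a crop and measure it.

```bash
cat > h.py <<'E'
import numpy as np, cv2
from scipy.spatial.transform import Rotation as Ro
from bench import *
def ray(n,p):
    c=calibration(n);K=np.array(c["camera_matrix"]);d=np.linalg.inv(K)@[p[0],p[1],1.]
    return np.array(c["eye"]),Ro.from_euler("xyz",c["orientation"]).as_matrix()@[d[0],-d[1],-d[2]]
def onz(n,p,z):
    e,d=ray(n,p);return e+d*(z-e[2])/d[2]
def proj(n,P):
    c=calibration(n);q=Ro.from_euler("xyz",c["orientation"]).as_matrix().T@(np.array(P)-c["eye"])
    u=np.array(c["camera_matrix"])@[q[0],-q[1],-q[2]];return u[:2]/u[2]
def tri(p,q):  # top pixel, side pixel
    a,u=ray("top",p);b,v=ray("side",q);u=u/np.linalg.norm(u);v=v/np.linalg.norm(v)
    s=np.linalg.lstsq(np.c_[u,-v],b-a,rcond=None)[0];P,Q=a+s[0]*u,b+s[1]*v
    return (P+Q)/2,np.linalg.norm(P-Q)
def crop(im,x0,y0,x1,y1,k): return cv2.resize(im[y0:y1,x0:x1],None,fx=k,fy=k,interpolation=cv2.INTER_CUBIC)
E
python3 - <<'E'
import cv2,numpy as np
from h import crop
t=cv2.imread("pics/top0.png");s=cv2.imread("pics/side0.png")
a=crop(t,215,90,385,240,4.7)[:,:799];cv2.imwrite("pics/ct.png",crop(t,218,95,378,235,5)[:600,:800])
cv2.imwrite("pics/cs.png",crop(s,265,165,425,275,5))
E
```

```text
(no output)
```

View pics/ct.png

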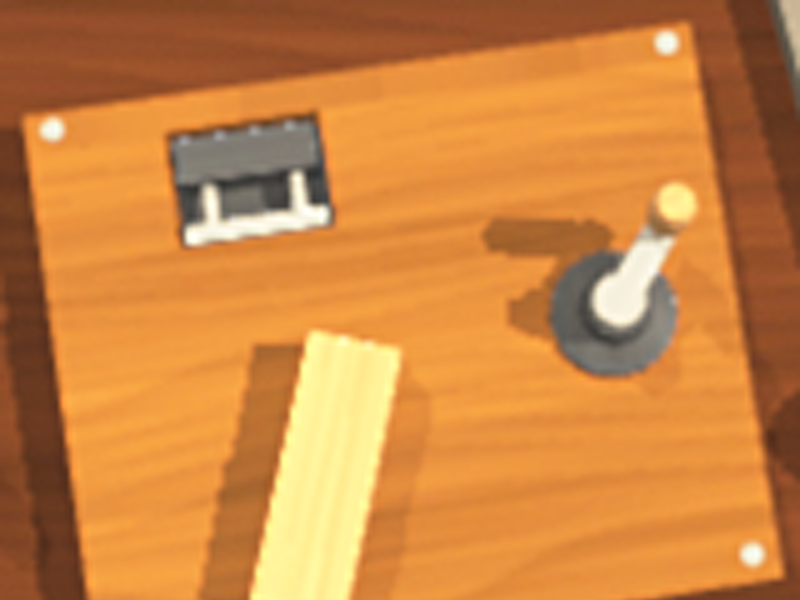

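View pics/cs.png

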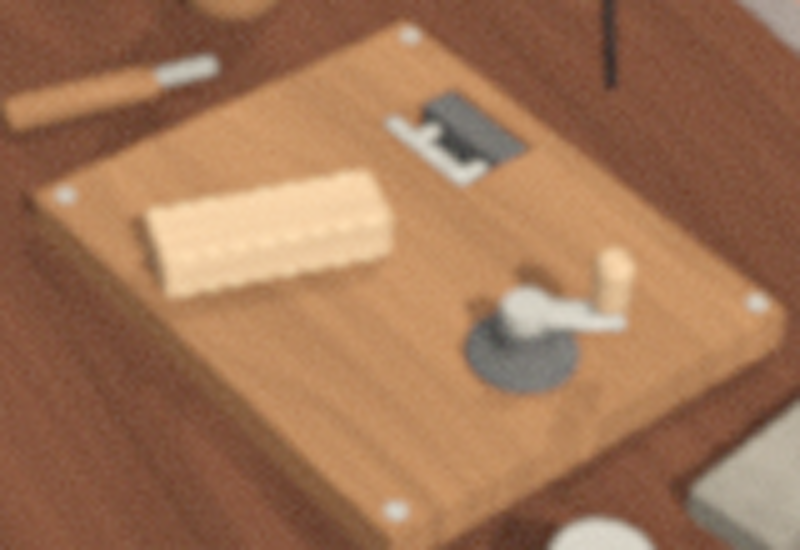

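The crops confirm the blank: pale and on the board, in the top crop at (305–400, 335 and below). The knob top is at (675,203) in the top crop and (616,260) in the side crop. The hub cap is at (618,300) and (523,303). Screws are visible at the board corners in both views.

```bash
cat >> h.py <<'E'
def blobs(im,lo,hi,x0,y0,x1,y1,mn=3):
    m=cv2.inRange(cv2.cvtColor(im,cv2.COLOR_RGB2HSV),lo,hi);k=np.zeros_like(m);k[y0:y1,x0:x1]=m[y0:y1,x0:x1]
    return max(cv2.findContours(k,cv2.RETR_EXTERNAL,cv2.CHAIN_APPROX_NONE)[0],key=cv2.contourArea),k
E
python3 - <<'E'
from h import *
T=cv2.imread("pics/top0.png")[:,:,::-1].copy();S=cv2.imread("pics/side0.png")[:,:,::-1].copy()
ct=lambda c:((c[0]+.5)/5-.5+218,(c[1]+.5)/5-.5+95)
cs=lambda c:((c[0]+.5)/5-.5+265,(c[1]+.5)/5-.5+165)
fl,_=tri(ct((52,130)),cs((410,35)));fr,_=tri(ct((666,43)),cs((757,303)));nr,_=tri(ct((752,553)),cs((397,511)))
print("screws",fl,fr,nr)
print("onz30",*[onz("top",ct(p),.031) for p in((52,130),(666,43),(752,553))],*[onz("side",cs(p),.031) for p in((410,35),(757,303),(397,511),(65,194))])
print("knob",tri(ct((675,203)),cs((616,260))),"hub",tri(ct((618,300)),cs((523,303))))
m=cv2.inRange(cv2.cvtColor(T,cv2.COLOR_RGB2HSV),(15,60,200),(30,160,255))
k=np.zeros_like(m);k[155:228,255:310]=m[155:228,255:310]
c=max(cv2.findContours(k,0,1)[0],key=cv2.contourArea);r=cv2.minAreaRect(c);b=cv2.boxPoints(r);print("rect",r,b)
W=np.array([onz("top",p,.062) for p in b]);print(W.round(4),W.mean(0),[np.linalg.norm(W[i]-W[i-1]).round(4) for i in range(4)])
# side: top face centre corners crop (150,212),(370,170),(390,210),(168,258)
P=[tri(t,cs(s))[0].round(4) for t,s in ((ct((310,333)),(370,172)),(ct((401,348)),(388,222)))];print("blank far top corners",P)
E
```

```text
screws [0.68198467 0.23916986 0.02941845] [ 0.73585199 -0.10695592  0.02889693] [ 0.44454657 -0.15250613  0.02876163]
onz30 [0.67998204 0.23940695 0.031     ] [ 0.7335786  -0.10605436  0.031     ] [ 0.44315714 -0.15154786  0.031     ] [0.68252132 0.23705762 0.031     ] [ 0.73602515 -0.10880085  0.031     ] [ 0.44478494 -0.15464823  0.031     ] [0.39088333 0.1923071  0.031     ]
knob (array([ 0.62229805, -0.10146694,  0.10957617]), np.float64(0.003548776763814054)) hub (array([ 0.57767221, -0.07444514,  0.07160581]), np.float64(0.0015151960718191436))
rect ((282.9646911621094, 189.65879821777344), (19.74066734313965, 56.18497848510742), 12.52880859375) [[267.2353  214.94115]
 [279.42352 160.0941 ]
 [298.6941  164.37645]
 [286.50586 219.2235 ]]
[[0.4149 0.1233 0.062 ]
 [0.5629 0.0923 0.062 ]
 [0.5515 0.0403 0.062 ]
 [0.4036 0.072  0.062 ]] [0.48321726 0.08197797 0.062     ] [np.float64(0.0525), np.float64(0.1512), np.float64(0.0533), np.float64(0.1513)]
blank far top corners [array([0.5629, 0.0912, 0.0579]), array([0.5523, 0.0431, 0.0566])]
```

Jig yaw is about 0.154, centre about (0.5625, 0.0427), and the crank axis about (0.580, -0.0755). The knob top is at (0.622, -0.1015, 0.11). The blank's centre is (0.483, 0.082), its yaw about -0.207 and its top about 0.058–0.062.

```bash
cat >> h.py <<'E'
def rows(start,yaw,wps):  # wps: (x,y,z,yaw) per row; tool down; prints cm/rad rows, cumulative rounding carried
    p=np.array(start,float);out=[]
    for w in wps:
        d=np.array(w[:3])-p;R=Ro.from_euler("xyz",[np.pi,0,yaw]).as_matrix()
        r=np.round(R.T@d*100,2);t=round(-(w[3]-yaw),3);p=p+R@r/100;yaw-=t
        out.append("%g %g %g 0 0 %g"%(*r,t))
    for i in range(0,len(out),5):print("; ".join(out[i:i+5]))
    print("end",p.round(4),round(yaw,4))
def lin(a,b,n):
    a,b=np.array(a,float),np.array(b,float);return [a+(b-a)*i/n for i in range(1,n+1)]
E
python3 - <<'E'
from h import *
import bench;print([n for n in dir(bench) if n[0]!='_'],getattr(bench,"hold_point_z",None))
a=(.22,.504,.206,2.731);b=(.40,.232,.215,2.935);c=(.6215,-.1015,.15,2.935);d=(.6215,-.1015,.083,2.935)
rows(a[:3],a[3],lin(a,b,7)+lin(b,c,9)+lin(c,d,4))
E
```

```text
['IKError', 'calibration', 'close_job', 'get_obs', 'hold_point_z', 'snapshot'] 0.0188
-3.91 -2.54 -0.13 0 0 -0.029; -3.83 -2.64 -0.13 0 0 -0.029; -3.76 -2.76 -0.13 0 0 -0.029; -3.67 -2.87 -0.12 0 0 -0.03; -3.59 -2.98 -0.13 0 0 -0.029
-3.49 -3.07 -0.13 0 0 -0.029; -3.41 -3.18 -0.13 0 0 -0.029; -3.17 -3.12 0.72 0 0 -0; -3.17 -3.13 0.72 0 0 -0; -3.17 -3.12 0.73 0 0 -0
-3.17 -3.12 0.72 0 0 -0; -3.17 -3.12 0.72 0 0 -0; -3.17 -3.12 0.72 0 0 -0; -3.16 -3.13 0.73 0 0 -0; -3.17 -3.12 0.72 0 0 -0
-3.17 -3.12 0.72 0 0 -0; -0 0 1.67 0 0 -0; -0 0 1.68 0 0 -0; -0 0 1.67 0 0 -0; -0 0 1.68 0 0 -0
end [ 0.6215 -0.1015  0.083 ] 2.935
```

step_arm(increments="-3.91 -2.54 -0.13 0 0 -0.029; -3.83 -2.64 -0.13 0 0 -0.029; -3.76 -2.76 -0.13 0 0 -0.029; -3.67 -2.87 -0.12 0 0 -0.03; -3.59 -2.98 -0.13 0 0 -0.029", claw=-1)

```text
time: 0.6
tool_pos: [0.3486, 0.3082, 0.2114]
ee_rot: [-3.141, -0.0, 2.879]
wrist_force: [0.1, 1.0, 0.1]
width: 0.094
```

step_arm(increments="-3.49 -3.07 -0.13 0 0 -0.029; -3.41 -3.18 -0.13 0 0 -0.029; -3.17 -3.12 0.72 0 0 0; -3.17 -3.13 0.72 0 0 0; -3.17 -3.12 0.73 0 0 0")

```text
time: 1.1
tool_pos: [0.4739, 0.1193, 0.1923]
ee_rot: [3.141, -0.0, 2.935]
wrist_force: [0.3, -0.2, 0.6]
width: 0.0941
```

step_arm(increments="-3.17 -3.12 0.72 0 0 0; -3.17 -3.12 0.72 0 0 0; -3.17 -3.12 0.72 0 0 0; -3.16 -3.13 0.73 0 0 0; -3.17 -3.12 0.72 0 0 0")

```text
time: 1.6
tool_pos: [0.5968, -0.0659, 0.1557]
ee_rot: [3.141, -0.001, 2.935]
wrist_force: [0.6, 0.3, 0.7]
width: 0.0942
```

step_arm(increments="-3.17 -3.12 0.72 0 0 0; 0 0 0 0 0 0; 0 0 0 0 0 0; 0 0 0 0 0 0")

```text
time: 2.0
tool_pos: [0.6206, -0.1003, 0.1495]
ee_rot: [3.141, -0.001, 2.936]
wrist_force: [0.4, 0.4, -0.1]
width: 0.0943
```

step_arm(increments="0 0 1.67 0 0 0; 0 0 1.68 0 0 0; 0 0 1.67 0 0 0; 0 0 1.68 0 0 0; 0 0 0 0 0 0")

```text
time: 2.5
tool_pos: [0.6189, -0.0991, 0.0805]
ee_rot: [3.141, -0.005, 2.937]
wrist_force: [-0.5, 0.7, -0.3]
width: 0.094
```

step_arm(increments="0 0 0 0 0 0; 0 0 0 0 0 0; 0 0 0 0 0 0; 0 0 0 0 0 0; 0 0 0 0 0 0", claw=1)

```text
time: 3.0
tool_pos: [0.6213, -0.1014, 0.0831]
ee_rot: [3.142, 0.001, 2.935]
wrist_force: [-0.6, -0.9, -1.0]
width: 0.057
```

Run:
```python
from h import *
t=snapshot("top");s=snapshot("side");o=get_obs();print(o["time"],o["tool_pos"],o["wrist_force"],o["width"])
cv2.imwrite("pics/g.png",np.hstack([crop(t,290,80,400,200,3.5),crop(s,330,150,440,270,3.5)])[:,:,::-1])
# circle, clockwise, from the commanded pose; dphi 0.3
c=np.array([.580,-.0755]);p=np.array([.6215,-.1015]);f=np.arctan2(*(p-c)[::-1]);print(f,np.linalg.norm(p-c))
w=[(*(c+.0495*np.array([np.cos(f-.3*i),np.sin(f-.3*i)])),.083,2.935) for i in range(1,43)]
rows((*p,.083),2.935,w)
```

```text
3.1 [ 0.62108525 -0.10141678  0.08265163] [ 0.18140228 -0.19389266  0.41934404] 0.049450013396032326
-0.5596815660032778 0.04897193073588184
0.66 -1.31 -0 0 0 -0; 1.07 -1.03 -0 0 0 -0; 1.32 -0.67 -0 0 0 -0; 1.46 -0.25 -0 0 0 -0; 1.46 0.2 0 0 0 -0
1.35 0.62 0 0 0 -0; 1.1 0.99 0 0 0 -0; 0.76 1.27 0 0 0 -0; 0.35 1.44 0 0 0 -0; -0.1 1.47 0 0 0 -0
-0.52 1.39 0 0 0 -0; -0.91 1.16 0 0 0 -0; -1.21 0.85 0 0 0 -0; -1.41 0.45 0 0 0 -0; -1.48 0.01 0 0 0 -0
-1.42 -0.42 -0 0 0 -0; -1.23 -0.82 -0 0 0 -0; -0.93 -1.15 -0 0 0 -0; -0.54 -1.38 -0 0 0 -0; -0.12 -1.47 -0 0 0 -0
0.32 -1.45 -0 0 0 -0; 0.73 -1.28 -0 0 0 -0; 1.09 -1.01 -0 0 0 -0; 1.33 -0.64 -0 0 0 -0; 1.46 -0.23 -0 0 0 -0
1.46 0.22 0 0 0 -0; 1.34 0.65 0 0 0 -0; 1.08 1 0 0 0 -0; 0.74 1.29 0 0 0 -0; 0.32 1.44 0 0 0 -0
-0.11 1.47 0 0 0 -0; -0.55 1.38 0 0 0 -0; -0.93 1.15 0 0 0 -0; -1.23 0.83 0 0 0 -0; -1.41 0.42 0 0 0 -0
-1.48 -0.01 -0 0 0 -0; -1.41 -0.45 -0 0 0 -0; -1.22 -0.84 -0 0 0 -0; -0.91 -1.17 -0 0 0 -0; -0.52 -1.38 -0 0 0 -0
-0.1 -1.48 -0 0 0 -0; 0.35 -1.43 -0 0 0 -0
end [ 0.6211 -0.1031  0.083 ] 2.935
```

View pics/g.png

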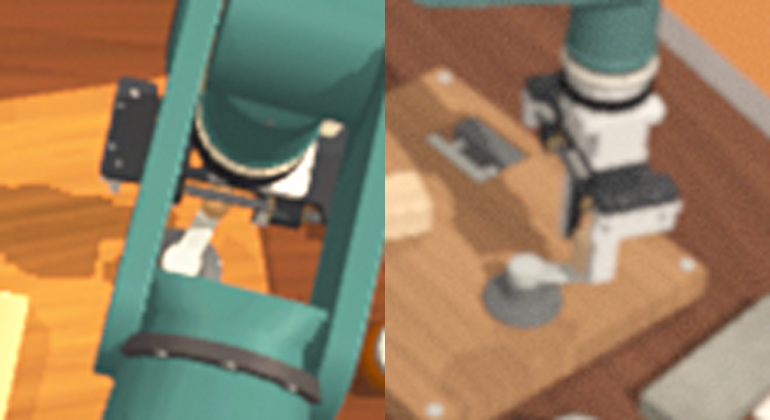

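The picture shows the knob standing between the fingers (top crop at about (212,205), side crop at about (585,240)). The fingers are still closing, so I'll let them finish.

step_arm(increments="0 0 0 0 0 0; 0 0 0 0 0 0; 0 0 0 0 0 0; 0 0 0 0 0 0; 0 0 0 0 0 0")

```text
time: 3.6
tool_pos: [0.621, -0.1013, 0.0824]
ee_rot: [3.142, -0.0, 2.935]
wrist_force: [-0.1, -0.7, 0.4]
width: 0.0232
```

step_arm(increments="0.66 -1.31 0 0 0 0; 1.07 -1.03 0 0 0 0; 0 0 0 0 0 0; 0 0 0 0 0 0")

```text
time: 4.0
tool_pos: [0.5977, -0.1219, 0.0824]
ee_rot: [-3.14, -0.002, 2.933]
wrist_force: [-1.7, -1.4, -0.4]
width: 0.0234
```

step_arm(increments="1.32 -0.67 0 0 0 0; 1.46 -0.25 0 0 0 0; 1.46 0.2 0 0 0 0; 1.35 0.62 0 0 0 0; 1.1 0.99 0 0 0 0")

```text
time: 4.5
tool_pos: [0.5342, -0.1005, 0.0824]
ee_rot: [-3.137, -0.001, 2.933]
wrist_force: [0.8, -4.9, -1.7]
width: 0.0233
```

step_arm(increments="0.76 1.27 0 0 0 0; 0.35 1.44 0 0 0 0; -0.1 1.47 0 0 0 0; -0.52 1.39 0 0 0 0; -0.91 1.16 0 0 0 0")

```text
time: 5.0
tool_pos: [0.5533, -0.0324, 0.0824]
ee_rot: [-3.141, -0.001, 2.935]
wrist_force: [-2.1, -3.8, -0.4]
width: 0.023
```

step_arm(increments="-1.21 0.85 0 0 0 0; -1.41 0.45 0 0 0 0; -1.48 0.01 0 0 0 0; -1.42 -0.42 0 0 0 0; -1.23 -0.82 0 0 0 0")

```text
time: 5.5
tool_pos: [0.6188, -0.0469, 0.0822]
ee_rot: [-3.139, -0.005, 2.935]
wrist_force: [-10.6, -3.5, 5.6]
width: 0.023
```

step_arm(increments="-0.93 -1.15 0 0 0 0; -0.54 -1.38 0 0 0 0; -0.12 -1.47 0 0 0 0; 0.32 -1.45 0 0 0 0; 0.73 -1.28 0 0 0 0")

```text
time: 6.0
tool_pos: [0.6131, -0.1116, 0.0823]
ee_rot: [3.137, 0.002, 2.936]
wrist_force: [0.5, 4.5, 0.1]
width: 0.0232
```

step_arm(increments="1.09 -1.01 0 0 0 0; 1.33 -0.64 0 0 0 0; 1.46 -0.23 0 0 0 0; 1.46 0.22 0 0 0 0; 1.34 0.65 0 0 0 0")

```text
time: 6.5
tool_pos: [0.5434, -0.1123, 0.0824]
ee_rot: [-3.137, 0.002, 2.933]
wrist_force: [1.6, -3.0, -2.0]
width: 0.0232
```

step_arm(increments="1.08 1 0 0 0 0; 0.74 1.29 0 0 0 0; 0.32 1.44 0 0 0 0; -0.11 1.47 0 0 0 0; -0.55 1.38 0 0 0 0")

```text
time: 7.0
tool_pos: [0.5412, -0.0419, 0.0824]
ee_rot: [-3.14, -0.003, 2.934]
wrist_force: [-1.5, -3.1, -0.2]
width: 0.0233
```

step_arm(increments="-0.93 1.15 0 0 0 0; 0 0 0 0 0 0; 0 0 0 0 0 0")

```text
time: 7.3
tool_pos: [0.5555, -0.0314, 0.0824]
ee_rot: [3.139, 0.001, 2.936]
wrist_force: [0.8, 2.6, -0.9]
width: 0.0227
```

Run:
```python
from h import *
c=np.array([.5795,-.0755]);p0=np.array([.580,-.0755]);f=-.5597-9.9
p=p0+.0495*np.array([np.cos(f),np.sin(f)])
w=[(*(c+.0493*np.array([np.cos(f-.1*i),np.sin(f-.1*i)])),.083,2.935) for i in range(1,31)]
print(get_obs()["tool_pos"],p);rows((*p,.083),2.935,w)
```

```text
[ 0.55553247 -0.03138721  0.08237556] [ 0.55472565 -0.03293878]
-0.34 0.29 0 0 0 -0; -0.41 0.27 0 0 0 -0; -0.44 0.24 0 0 0 -0; -0.45 0.19 0 0 0 -0; -0.47 0.14 0 0 0 -0
-0.49 0.09 0 0 0 -0; -0.49 0.05 0 0 0 -0; -0.49 -0.01 -0 0 0 -0; -0.49 -0.05 -0 0 0 -0; -0.48 -0.1 -0 0 0 -0
-0.47 -0.15 -0 0 0 -0; -0.46 -0.19 -0 0 0 -0; -0.43 -0.24 -0 0 0 -0; -0.4 -0.29 -0 0 0 -0; -0.38 -0.32 -0 0 0 -0
-0.34 -0.35 -0 0 0 -0; -0.3 -0.39 -0 0 0 -0; -0.26 -0.42 -0 0 0 -0; -0.22 -0.44 -0 0 0 -0; -0.18 -0.46 -0 0 0 -0
-0.13 -0.47 -0 0 0 -0; -0.08 -0.49 -0 0 0 -0; -0.03 -0.49 -0 0 0 -0; 0.02 -0.49 -0 0 0 -0; 0.07 -0.49 -0 0 0 -0
0.11 -0.48 -0 0 0 -0; 0.17 -0.47 -0 0 0 -0; 0.2 -0.44 -0 0 0 -0; 0.26 -0.43 -0 0 0 -0; 0.29 -0.39 -0 0 0 -0
end [ 0.6104 -0.1139  0.083 ] 2.935
```

step_arm(increments="-0.34 0.29 0 0 0 0; -0.41 0.27 0 0 0 0; -0.44 0.24 0 0 0 0")

```text
time: 7.6
tool_pos: [0.5673, -0.0272, 0.0824]
ee_rot: [3.141, -0.001, 2.935]
wrist_force: [-3.2, 1.1, 0.5]
width: 0.0234
```

step_arm(increments="-0.45 0.19 0 0 0 0; -0.47 0.14 0 0 0 0; -0.49 0.09 0 0 0 0")

```text
time: 7.9
tool_pos: [0.5827, -0.0263, 0.0824]
ee_rot: [-3.141, 0.0, 2.935]
wrist_force: [-2.8, 1.7, 0.1]
width: 0.0232
```

step_arm(increments="-0.49 0.05 0 0 0 0; -0.49 -0.01 0 0 0 0; -0.49 -0.05 0 0 0 0")

```text
time: 8.2
tool_pos: [0.5969, -0.0298, 0.0824]
ee_rot: [-3.141, -0.0, 2.935]
wrist_force: [-3.6, -1.4, -0.1]
width: 0.0232
```

step_arm(increments="-0.48 -0.1 0 0 0 0; -0.47 -0.15 0 0 0 0; -0.46 -0.19 0 0 0 0")

```text
time: 8.5
tool_pos: [0.6094, -0.0372, 0.0824]
ee_rot: [-3.141, -0.001, 2.935]
wrist_force: [-4.4, -1.6, 1.2]
width: 0.0229
```

step_arm(increments="-0.43 -0.24 0 0 0 0; -0.4 -0.29 0 0 0 0; -0.38 -0.32 0 0 0 0")

```text
time: 8.8
tool_pos: [0.6192, -0.0477, 0.0823]
ee_rot: [-3.141, -0.002, 2.935]
wrist_force: [-5.5, -0.7, 1.1]
width: 0.0233
```

step_arm(increments="-0.34 -0.35 0 0 0 0; -0.3 -0.39 0 0 0 0; -0.26 -0.42 0 0 0 0")

```text
time: 9.1
tool_pos: [0.6254, -0.0603, 0.0823]
ee_rot: [3.141, -0.002, 2.935]
wrist_force: [-6.4, 0.9, 1.8]
width: 0.0234
```

step_arm(increments="-0.22 -0.44 0 0 0 0; -0.18 -0.46 0 0 0 0; -0.13 -0.47 0 0 0 0")

```text
time: 9.4
tool_pos: [0.6275, -0.0689, 0.0823]
ee_rot: [3.129, -0.005, 2.937]
wrist_force: [-6.1, 18.1, 3.7]
width: 0.0237
```

The push resistance jumped to 18 N, so this is the end stop after about 11.9 rad, which puts the starting angle at about 0.7. I'll push a touch more and hold to confirm.

step_arm(increments="-0.04 -0.3 0 0 0 0; 0 0 0 0 0 0; 0 0 0 0 0 0; 0 0 0 0 0 0")

```text
time: 9.8
tool_pos: [0.6274, -0.0689, 0.0823]
ee_rot: [3.126, -0.006, 2.939]
wrist_force: [-5.4, 18.0, 2.9]
width: 0.0234
```

step_arm(increments="0.1 0.65 0 0 0 0; 0 0 0 0 0 0")

```text
time: 10.0
tool_pos: [0.6274, -0.0685, 0.0823]
ee_rot: [3.138, -0.004, 2.937]
wrist_force: [-7.6, 4.4, 2.0]
width: 0.0234
```

step_arm(increments="0 0 0 0 0 0; 0 0 0 0 0 0; 0 0 0 0 0 0; 0 0 0 0 0 0; 0 0 0 0 0 0", claw=-1)

```text
time: 10.5
tool_pos: [0.6289, -0.0718, 0.0827]
ee_rot: [3.141, 0.001, 2.934]
wrist_force: [-0.1, 0.9, 0.4]
width: 0.0598
```

step_arm(increments="0 0 0 0 0 0; 0 0 0 0 0 0; 0 0 0 0 0 0; 0 0 0 0 0 0")

```text
time: 10.9
tool_pos: [0.6285, -0.0714, 0.0825]
ee_rot: [3.141, 0.0, 2.935]
wrist_force: [0.6, -0.0, -0.2]
width: 0.0916
```

step_arm(increments="0 0 -2 0 0 0; 0 0 -2 0 0 0; 0 0 -2 0 0 0; 0 0 -2 0 0 0; 0 0 0 0 0 0")

```text
time: 11.4
tool_pos: [0.6304, -0.0717, 0.1665]
ee_rot: [3.141, 0.007, 2.935]
wrist_force: [0.3, 0.6, 0.1]
width: 0.0943
```

Run:
```python
from h import *
o=get_obs();p=o["tool_pos"];print(p,o["ee_rot"])
a=(.6286,-.0715,.163,2.935);b=(.484,.082,.13,2.935);c=(.484,.082,.036,2.935)
rows(a[:3],2.935,lin(a,b,5)+lin(b,c,4))
```

```text
[ 0.63038869 -0.07174623  0.16646244] [3.14147092 0.00726416 2.93491266]
3.46 2.41 0.66 0 0 -0; 3.46 2.41 0.66 0 0 -0; 3.46 2.41 0.66 0 0 -0; 3.46 2.42 0.66 0 0 -0; 3.46 2.41 0.66 0 0 -0
0 -0 2.35 0 0 -0; 0 -0 2.35 0 0 -0; 0 -0 2.35 0 0 -0; 0 -0 2.35 0 0 -0
end [0.484 0.082 0.036] 2.935
```

step_arm(increments="3.46 2.41 0.66 0 0 0; 3.46 2.41 0.66 0 0 0; 3.46 2.41 0.66 0 0 0; 3.46 2.42 0.66 0 0 0; 3.46 2.41 0.66 0 0 0")

```text
time: 11.9
tool_pos: [0.482, 0.0831, 0.1278]
ee_rot: [-3.141, -0.002, 2.934]
wrist_force: [0.4, 0.5, 0.6]
width: 0.0942
```

step_arm(increments="0 0 2.35 0 0 0; 0 0 2.35 0 0 0; 0 0 0 0 0 0; 0 0 0 0 0 0")

```text
time: 12.3
tool_pos: [0.4833, 0.0821, 0.0817]
ee_rot: [-3.141, -0.002, 2.935]
wrist_force: [-0.6, 0.7, 0.9]
width: 0.0941
```

Run:
```python
from h import *
t=snapshot("top");s=snapshot("side");o=get_obs();print(o["time"],o["tool_pos"],o["ee_rot"],o["wrist_force"],o["width"])
cv2.imwrite("pics/b.png",np.hstack([crop(t,215,90,385,240,2.35),crop(s,265,150,425,291,2.5)])[:,:,::-1]) if 0 else cv2.imwrite("pics/b.png",np.hstack([crop(t,215,95,375,235,2.5),crop(s,265,140,425,280,2.5)])[:,:,::-1])
```

```text
12.4 [0.48484214 0.08194944 0.08346827] [3.14107423e+00 1.69570680e-03 2.93437124e+00] [-0.22003714  0.06493136 -0.08016202] 0.09414194682694364
```

View pics/b.png

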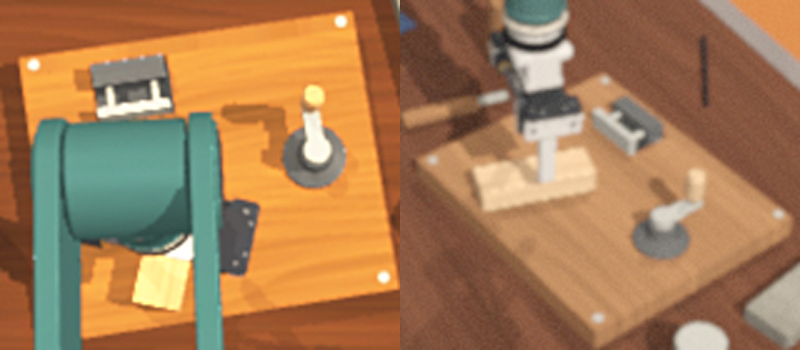

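The picture shows the stop standing up (side crop at about (630,125)). The crank points along jig +x with its knob at (314,97) in the top crop. The fingers straddle the blank at mid-length. I'll descend and grip.

step_arm(increments="0 0 2.35 0 0 0; 0 0 1.6 0 0 0; 0 0 0.75 0 0 0; 0 0 0 0 0 0; 0 0 0 0 0 0")

```text
time: 12.9
tool_pos: [0.4849, 0.0821, 0.0366]
ee_rot: [3.141, 0.002, 2.935]
wrist_force: [0.9, -0.2, 0.3]
width: 0.0944
```

step_arm(increments="0 0 0 0 0 0; 0 0 0 0 0 0; 0 0 0 0 0 0; 0 0 0 0 0 0; 0 0 0 0 0 0", claw=1)

```text
time: 13.4
tool_pos: [0.484, 0.0822, 0.0356]
ee_rot: [3.141, 0.0, 2.935]
wrist_force: [-0.3, -0.3, -0.6]
width: 0.0573
```

step_arm(increments="0 0 0 0 0 0; 0 0 0 0 0 0; 0 0 0 0 0 0")

```text
time: 13.7
tool_pos: [0.4839, 0.0821, 0.0355]
ee_rot: [3.142, -0.0, 2.935]
wrist_force: [0.7, 0.3, 0.3]
width: 0.0493
```

Run:
```python
from h import *
t=snapshot("top");s=snapshot("side");cv2.imwrite("pics/t2.png",t[:,:,::-1]);cv2.imwrite("pics/s2.png",s[:,:,::-1])
o=get_obs();print(o["time"],o["tool_pos"],o["ee_rot"],o["wrist_force"],o["width"])
R=np.array([[np.cos(.1545),np.sin(.1545)],[-np.sin(.1545),np.cos(.1545)]])
g=cv2.cvtColor(t,cv2.COLOR_RGB2HSV);m=cv2.inRange(g,(0,0,170),(180,70,255));k=np.zeros_like(m);k[115:150,245:295]=m[115:150,245:295]
c=max(cv2.findContours(k,0,1)[0],key=cv2.contourArea);b=cv2.boxPoints(cv2.minAreaRect(c))
for p in b: w=onz("top",p,.053);print(p,w.round(4),(R@(w[:2]-[.5625,.0427])).round(4))
```

```text
13.8 [0.48396227 0.0821226  0.03552448] [3.14153532e+00 4.21952293e-05 2.93478858e+00] [ 0.23409907  0.21658943 -0.36758156] 0.04994359114128967
[252.40462 130.63005] [0.6459 0.1675 0.053 ] [0.1017 0.1105]
[280.80923 126.26012] [0.6588 0.0901 0.053 ] [0.1024 0.032 ]
[282.5318  137.45665] [0.6275 0.0851 0.053 ] [0.0707 0.0319]
[254.12717 141.82658] [0.6148 0.1624 0.053 ] [0.0701 0.1102]
```

Run:
```python
from h import *
a=(.4845,.082,.036,2.935);b=(.5373,.110,.036,3.296)
rows(a[:3],2.935,lin(a,b,8))
```

```text
-0.57 0.48 0 0 0 -0.045; -0.6 0.45 0 0 0 -0.045; -0.61 0.42 0 0 0 -0.045; -0.64 0.4 0 0 0 -0.046; -0.65 0.37 0 0 0 -0.045
-0.66 0.33 0 0 0 -0.045; -0.69 0.31 0 0 0 -0.045; -0.69 0.28 0 0 0 -0.045
end [0.5373 0.11   0.036 ] 3.296
```

step_arm(increments="-0.57 0.48 0 0 0 -0.045; -0.6 0.45 0 0 0 -0.045; -0.61 0.42 0 0 0 -0.045; -0.64 0.4 0 0 0 -0.046; -0.65 0.37 0 0 0 -0.045")

```text
time: 14.3
tool_pos: [0.5169, 0.0995, 0.0355]
ee_rot: [-3.141, -0.001, -3.121]
wrist_force: [-0.7, -0.6, 2.3]
width: 0.0498
```

step_arm(increments="-0.66 0.33 0 0 0 -0.045; -0.69 0.31 0 0 0 -0.045; -0.69 0.28 0 0 0 -0.045; 0 0 0 0 0 0; 0 0 0 0 0 0")

```text
time: 14.8
tool_pos: [0.537, 0.1102, 0.0355]
ee_rot: [3.141, 0.001, -2.988]
wrist_force: [0.4, 0.6, 0.1]
width: 0.0498
```

Run:
```python
from h import *
t=snapshot("top");s=snapshot("side");cv2.imwrite("pics/t3.png",t[:,:,::-1]);cv2.imwrite("pics/s3.png",s[:,:,::-1])
o=get_obs();print(o["time"],o["tool_pos"],o["ee_rot"],o["wrist_force"],o["width"])
cv2.imwrite("pics/c.png",np.hstack([crop(t,230,95,310,235,4),crop(s,290,150,390,290,4)])[:,:,::-1])
```

```text
14.9 [0.53671611 0.11013756 0.03553072] [ 3.14144668e+00  4.16208781e-04 -2.98805056e+00] [0.16945299 0.01896076 0.78992301] 0.050165487761200805
```

View pics/c.png

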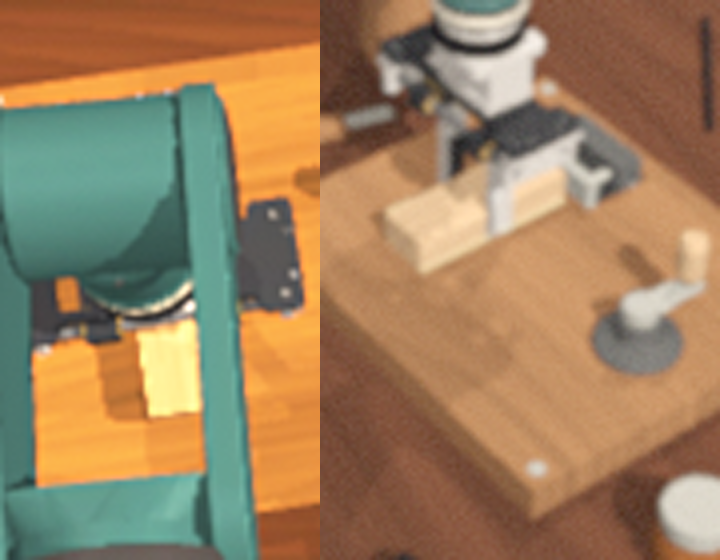

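The side view shows the blank square in front of the raised stop and flat. Now I'll advance along the jig's +x (tool -x) and feel for contact.

step_arm(increments="-0.5 0 0 0 0 0; -0.5 0 0 0 0 0; 0 0 0 0 0 0; 0 0 0 0 0 0")

```text
time: 15.3
tool_pos: [0.5472, 0.1117, 0.0355]
ee_rot: [3.142, 0.001, -2.987]
wrist_force: [2.1, 0.6, 0.3]
width: 0.0497
```

step_arm(increments="-0.3 0 0 0 0 0; 0 0 0 0 0 0; 0 0 0 0 0 0")

```text
time: 15.6
tool_pos: [0.5495, 0.1121, 0.0355]
ee_rot: [3.142, -0.0, -2.987]
wrist_force: [-1.0, -0.2, 1.2]
width: 0.0493
```

step_arm(increments="-0.4 0 0 0 0 0; 0 0 0 0 0 0; 0 0 0 0 0 0")

```text
time: 15.9
tool_pos: [0.5523, 0.1125, 0.0355]
ee_rot: [-3.142, -0.003, -2.987]
wrist_force: [-5.4, -1.0, 4.8]
width: 0.0497
```

step_arm(increments="-0.4 0 0 0 0 0; 0 0 0 0 0 0; 0 0 0 0 0 0")

```text
time: 16.2
tool_pos: [0.5546, 0.1129, 0.0355]
ee_rot: [-3.142, -0.007, -2.987]
wrist_force: [-9.6, -1.9, 8.0]
width: 0.0499
```

Contact came at about TCP x 0.549, and part of the force is going into pressing down on the board. I'll push on with a little lift in the command.

step_arm(increments="-0.4 0 -0.04 0 0 0; 0 0 0 0 0 0; 0 0 0 0 0 0")

```text
time: 16.5
tool_pos: [0.5573, 0.1134, 0.0355]
ee_rot: [-3.142, -0.01, -2.987]
wrist_force: [-12.4, -3.2, 8.4]
width: 0.0494
```

step_arm(increments="-0.2 0 -0.05 0 0 0; 0 0 0 0 0 0; 0 0 0 0 0 0; 0 0 0 0 0 0")

```text
time: 16.9
tool_pos: [0.5583, 0.1135, 0.0354]
ee_rot: [-3.142, -0.012, -2.987]
wrist_force: [-12.8, -3.2, 7.6]
width: 0.0499
```

Run:
```python
from h import *
t=snapshot("top");s=snapshot("side");cv2.imwrite("pics/t4.png",t[:,:,::-1]);cv2.imwrite("pics/s4.png",s[:,:,::-1])
F=[];
for i in range(6): snapshot("top");F.append(get_obs()["wrist_force"])
o=get_obs();print(o["time"],o["tool_pos"],o["ee_rot"],np.mean(F,0),np.std(F,0))
m=cv2.inRange(cv2.cvtColor(t,cv2.COLOR_RGB2HSV),(15,60,200),(30,160,255));k=np.zeros_like(m);k[165:215,255:295]=m[165:215,255:295]
c=max(cv2.findContours(k,0,1)[0],key=cv2.contourArea);r=cv2.minAreaRect(c);b=cv2.boxPoints(r)
R=np.array([[np.cos(.1545),np.sin(.1545)],[-np.sin(.1545),np.cos(.1545)]])
for p in b: w=onz("top",p,.062);print(p,w.round(4),(R@(w[:2]-[.5625,.0427])).round(4))
cv2.imwrite("pics/d.png",np.hstack([crop(t,240,95,320,215,5),crop(s,300,150,380,270,5)])[:,:,::-1])
```

```text
17.3 [0.5582951  0.11352506 0.03547347] [-3.14152755 -0.01206749 -2.98712009] [-13.35189015  -2.67195489   7.79672619] [0.12727267 0.38857164 0.57849939]
[262.17917 167.66473] [0.542  0.1384 0.062 ] [-0.0055  0.0977]
[276.75723 165.42197] [0.5483 0.0993 0.062 ] [-0.0053  0.0581]
[280.3757 188.9422] [0.4846 0.089  0.062 ] [-0.0698  0.0578]
[265.79764 191.18497] [0.4785 0.1279 0.062 ] [-0.0699  0.0971]
```

View pics/d.png

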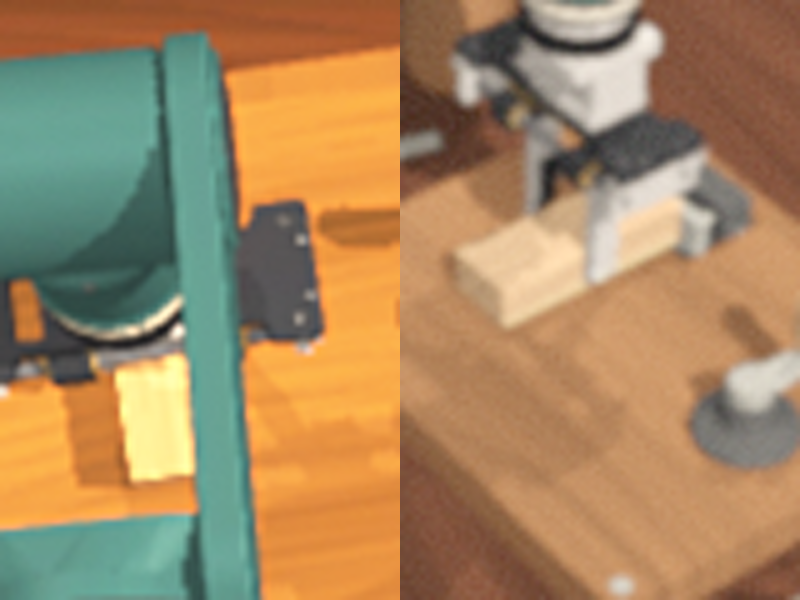

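The blank is seated on the plate, the blank's left edge runs at 0.164 rad against the jig's 0.1545, and it sits about 1–2 mm off the stop's middle. The plate is about 9 mm back and the steady wrist push is about 13.6 N including board friction. I'll hold it.

step_arm(increments="0 0 0 0 0 0; 0 0 0 0 0 0; 0 0 0 0 0 0; 0 0 0 0 0 0; 0 0 0 0 0 0")

```text
time: 17.8
tool_pos: [0.5583, 0.1135, 0.0355]
ee_rot: [-3.142, -0.012, -2.987]
wrist_force: [-12.8, -2.5, 7.8]
width: 0.0497
```

step_arm(increments="0 0 0 0 0 0; 0 0 0 0 0 0; 0 0 0 0 0 0; 0 0 0 0 0 0; 0 0 0 0 0 0")

```text
time: 18.3
tool_pos: [0.5583, 0.1135, 0.0355]
ee_rot: [-3.142, -0.012, -2.987]
wrist_force: [-12.9, -3.1, 8.1]
width: 0.0496
```

step_arm(increments="0 0 0 0 0 0; 0 0 0 0 0 0; 0 0 0 0 0 0; 0 0 0 0 0 0; 0 0 0 0 0 0")

```text
time: 18.8
tool_pos: [0.5583, 0.1135, 0.0355]
ee_rot: [-3.142, -0.012, -2.987]
wrist_force: [-13.2, -2.7, 8.1]
width: 0.0497
```

step_arm(increments="0 0 0 0 0 0; 0 0 0 0 0 0; 0 0 0 0 0 0; 0 0 0 0 0 0; 0 0 0 0 0 0")

```text
time: 19.3
tool_pos: [0.5583, 0.1135, 0.0355]
ee_rot: [-3.142, -0.012, -2.987]
wrist_force: [-12.7, -2.8, 8.2]
width: 0.0499
```

step_arm(increments="0 0 0 0 0 0; 0 0 0 0 0 0; 0 0 0 0 0 0; 0 0 0 0 0 0; 0 0 0 0 0 0")

```text
time: 19.8
tool_pos: [0.5583, 0.1135, 0.0355]
ee_rot: [-3.142, -0.012, -2.987]
wrist_force: [-13.2, -3.4, 7.4]
width: 0.0497
```

step_arm(increments="0 0 0 0 0 0; 0 0 0 0 0 0; 0 0 0 0 0 0; 0 0 0 0 0 0; 0 0 0 0 0 0")

```text
time: 20.3
tool_pos: [0.5583, 0.1135, 0.0355]
ee_rot: [-3.142, -0.012, -2.987]
wrist_force: [-13.0, -2.0, 8.0]
width: 0.0498
```

Run:
```python
from h import *
t=snapshot("top");s=snapshot("side")
m=cv2.inRange(cv2.cvtColor(t,cv2.COLOR_RGB2HSV),(15,60,200),(30,160,255));k=np.zeros_like(m);k[165:215,255:295]=m[165:215,255:295]
c=max(cv2.findContours(k,0,1)[0],key=cv2.contourArea);print(cv2.boxPoints(cv2.minAreaRect(c))[2:])
a=cv2.imread("pics/top0.png")[:,:,::-1];d=np.abs(t.astype(int)-a).sum(2)
for n,(x0,y0,x1,y1) in dict(stone=(375,85,410,148),wax=(395,168,420,193),knife=(194,165,212,224),mallet=(138,118,195,162)).items():print(n,np.median(d[y0:y1,x0:x1]),(d[y0:y1,x0:x1]>90).mean().round(3))
o=get_obs();print(o["time"],o["tool_pos"],o["ee_rot"],o["wrist_force"],o["width"])
```

```text
[[280.3757  188.9422 ]
 [265.79764 191.18497]]
stone 52.0 0.0
wax 30.0 0.0
knife 35.0 0.066
mallet 34.0 0.096
20.4 [0.55828648 0.11353155 0.03545563] [-3.14153497 -0.01211952 -2.98712749] [-13.02396063  -2.75565569   7.69909222] 0.049797229356473606
```

```bash
python3 -c "
from bench import *
print(close_job())"
```

```text
the job is handed in; nothing more can be done
None
```

The crank is wound to its end, and the blank is pressed end-on against the stop plate. I handed the job in with the arm still holding it; no verdict was reported.

- **Crank:** I carried it about 11.9 rad clockwise until the resistance jumped to 18 N and it would not go further. The stop stood fully up in the picture afterwards.
- **Push:** it stayed steady for about 3.5 s before hand-in, and the tool did not move. The horizontal wrist force was about 13.3 N. The plate is about 9 mm back, which I worked out from tool travel since contact. That is about 11 N on the spring, and the remaining 2–2.5 N I put down to friction on the board. The contact force itself could not be read directly.
- **Blank position:** it is flat (tool tilt 0.012 rad) and about 1–2 mm from the stop's middle. It is square to about 0.01 rad by its visible left edge; the arm hid the right edge.
- **What disagreed:** the tool also presses down with about 8 N. The blank's rear edge puts it about 1–2 mm behind where the tool position says, so it may have slipped slightly in the grip. Contact also came about 2.6 mm before the nominal spot, roughly within the calibration error.
- **Other things on the bench:** the stone and wax show no change from the first picture. The knife and mallet areas changed in 7–10 % of their pixels, which I take to be the arm's shadow, since nothing came near them.

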